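# Swing the setting press's arm over the bed, let it drop into its notch and set the dial

## Task

Lift the green press's arm out of its parked position, swing it in over the wooden bed and feel along the collar's rim for the working notch until the arm drops fully home in it. Only then turn the dial on the arm's head clockwise until its white pointer line stands at the long mark, and let go. Leave the work on the bed and the jar, cup, roll, tub and tray round the press where they are.

Things in the scene. Friction and masses are not known exactly. Their poses are not given: they have to be found in the camera images.
- press: green bench press, fixed; origin on the table on the axis of its upright steel column (40 mm thick, top at 240 mm). Its -x axis points along the 360 x 240 x 15 mm foot, over the wooden bed (200 x 210 mm, top 27 mm above the table, centre 185 mm from the column axis). The arm, 34 mm wide, rides on the column 127 to 151 mm above the table; it can be lifted and swung
- column (a point): on the column's axis (the arm's vertical swing axis), 120 mm above the table, at the top of a fixed steel collar. A 10 mm pin under the arm runs over the collar at 49 mm radius. The collar's rim, 10 mm high, covers the middle of the swing and has one notch 15 mm wide, clamped anew for each job: anywhere from -0.22 to 0.22 rad of swing, found by feel. The rim ends between 0.4 and 0.85 rad
- swing (a joint): swing of the arm about the column, rad: 0 = the arm points along the press's -x axis, over the bed; positive = towards the press's +y side, where it is parked at 0.95 to 1.15. Stops at -0.45 and 1.25. Stays where it is left. In the notch it has only 0.05 rad play each way
- lift (a joint): height of the arm on the column, m: 0 = fully down (parked beside the rim, or home in the notch), about 0.010 = pin resting on the rim, 0.035 = upper stop. Let go, the arm (0.6 to 0.9 kg) sinks under its own weight at up to 0.3 m/s; pushed sideways along the rim at up to 60 mm/s at the handle while free to fall, it drops into the notch
- handle (a point): on the axis of the arm's handle, an upright black post 18 mm in diameter and 55 mm tall at the arm's end, 235 mm from the column axis; this point is 30 mm above the arm's top face and 25 mm below the post's top. Its -x axis points outward along the arm, z up
- dial (a joint): turn of the dial on the arm's head, rad, growing clockwise seen from above; 0 = pointer line outward along the arm; the long white mark of the scale is at 2.8; range 0 to 5.6; stiff, stays where it is left. It starts between 0.3 and 1.0
- dial_grip (a point): on the dial's vertical axis (155 mm from the column, 80 mm inward of the handle), at the height to grip the dial's bar. The bar is 42 mm long, 14 mm thick and 32 mm tall; its top is 7 mm above this point. The x axis of this point runs along the bar, the white pointer line is on its -x end, and it turns with the dial
- blank: wooden blank 70 x 40 x 8 mm lying on the bed, under the arm's path; origin centre of underside; leave it
- punch: steel punch standing on the bed, 20 mm in diameter, 35 mm tall; origin centre of underside; leave it
- jar: glass jar with black lid, 74 mm wide, 110 mm tall; origin centre of underside; leave it
- cup: white cup, 72 mm wide, 85 mm tall; origin centre of underside; leave it
- roll: kraft paper roll, 110 mm wide, 95 mm tall; origin centre of underside; leave it
- tub: white tub, 90 mm wide, 85 mm tall; origin centre of underside; leave it
- tray: black tray 130 x 100 x 35 mm; origin centre of underside; leave it

How it is judged:
By the outcome, as a careful person would: the job done as asked, in the order asked, and still so for the second after the job is handed in, with the robot touching nothing.
It also fails if it takes over 61 s, if anything falls off the work surface, if the arm or the gripper's body presses on something with over 40 N, if the wrist force passes 120 N, or if a joint passes its speed limit or range.

## Robot

A 6-joint arm with a two-finger parallel gripper is mounted at the origin on the work surface. World frame = base frame: x ahead of the robot, y to its left, z up, the work surface at z = 0. Lengths are in m, angles in rad, forces in N, time in s.
With the tool pointing down it reaches from about 0.375 to 0.9 m from the base axis. Payload 3.1 kg.
Tool frame: the origin (TCP) lies between the finger pads; the fingertips stand manip.nose_length ahead of it and the grasp point (between the pads) lies 5 mm behind it (manip.nose_length is the distance from the TCP to the fingertips, in m); z points along the fingers, y is the line along which they close (so a half turn about z gives the same grasp; the last joint's range is limited). The gripper opens to 85 mm and grips with 20 to 120 N. Pads are 22 mm wide; open, the fingers measure 114 mm over their backs; the gripper's body (76 mm by 85 mm) begins 54 mm behind the grasp point. The pads swing forward as they close: fully open they stand 13 mm farther back than shut.
Start: joints at [1.085, 0.527, 1.433, -0, 1.181, -0.178], TCP at [0.189, 0.596, 0.245] pointing down, gripper open.
Joint ranges: [-3.08, 3.08], [-0.75, 2.2], [0.22, 2.44], [-1.43, 4.57], [0, 2.65], [-2.85, 2.85]. Speed limits (rad/s): [2.79, 2.79, 3.14, 3.14, 3.14, 3.14].

## Interface

Orientations are given as a unit quaternion [x, y, z, w].
In Python, from station import monitor, eyes, job, manip gives the robot as it stands.
- The arm moves only by the shell command python3 -m pendant 'ROWS' [FORCE]. ROWS is JSON, a list that holds one entry, the list of rows, each a list of 7 numbers: the shift along the tool's x, y, z as a fraction of full scale, then the turn, a rotation vector about the tool's x, y, z as a fraction of full scale, then the opening, from 0 (shut) to 1 (fully open). A call has 1 to 20 rows; each row shifts and turns the commanded pose from where the row before left it, along the tool's axes as they then stand; what a row does not reach is not made up. Full scale, the value 1, is 800 mm for a shift and 0.12 rad for a turn. A row lasts 1/10 s, in which the tool goes at most 50 mm and 8.59 degrees, less where a joint would pass 70% of its speed; a pose out of reach is approached as far as the arm can. A call with a number of a shift or a turn outside -1 to 1 is refused whole. A call with a gripper value outside its range is refused whole. The fingers move at their own pace and stop on an object; FORCE is the grip in N (left out, the last holds). Time passes only in rows, so rows that do not move let the fingers close. It gives the time, the measured TCP pose, the force, the opening and the grip force at its end, in the units of the state.
- monitor.sense(): the state, without advancing time (a new reading comes with each control period).
- eyes.snapshot(name): name is "scene" or "top" or "wrist"; returns a dict with "pixels" (420x560x3 uint8, red, green, blue), "depth" (420x560 float32, m along the optical axis (not along the pixel's ray), 0 where there is no reading), "intrinsics" (3x3 intrinsics, pixels), "eye" and "attitude" of the camera in the world. Camera axes: x right, y down, z forward; pixel columns grow to the right and rows downward; lengths in m; the calibration is good to about 2 mm. A picture is of the moment at which its call begins.
- job.sign_off(): hands the job in; it is judged then, once.
The state is a dict: "t": time; "q": joint angles; "qd": joint speeds; "tau": joint torques, N m; "tcp_pos": TCP position; "tool_rot": TCP orientation; "force": force on the tool from outside, world axes, zero at the start; "ft_torque": the same for the moment, N m; "finger_gap": opening from 0.0 (shut) to 1.0 (fully open); "gripper_force": force on a finger pad.
Only numpy, scipy, OpenCV 4.12 (cv2) and the standard library are available. Lean on these libraries where they do the work, as an engineer would, in place of code of your own. Each camera call takes 0.05 s, during which the arm holds its last target. There are 200 camera calls.

## Working session

There is one attempt and no reset: what is moved stays moved. The work goes in short steps, Python scripts to look and compute and a shell command to move; the robot and the scene stay as the last step left them, time stands still between calls to the robot, and variables do not carry over. Pictures are saved under pics/ and viewed, at most 10 in all, crops included, and the job is handed in when it is done.

```bash
ls; mkdir -p pics; python3 - <<'E'
from station import monitor, eyes, manip
import cv2, numpy as np, pickle
s=monitor.sense(); print(s); print(manip.nose_length)
for n in ("scene","top"):
    d=eyes.snapshot(n); pickle.dump(d,open(f"pics/{n}0.pkl","wb")); cv2.imwrite(f"pics/{n}0.png",d["pixels"][:,:,::-1]); print(n,d["eye"],d["attitude"],d["intrinsics"])
E
```

```text
pics
{'t': 0.0, 'q': array([ 1.08445824e+00,  5.28479602e-01,  1.43389196e+00, -1.18219485e-05,
        1.18138239e+00, -1.78505617e-01]), 'qd': array([-0.00063259,  0.00025849,  0.00038533, -0.00041053, -0.0008127 ,
        0.0030476 ]), 'tau': array([ 2.27693145e-04, -4.42353559e+01, -1.78023541e+01, -2.01222524e-04,
        8.51105258e-03, -7.64421806e-07]), 'tcp_pos': array([0.18902791, 0.59501929, 0.24432861]), 'tool_rot': array([ 1.53306926e-01,  9.88178030e-01, -1.02327280e-03, -3.47485086e-04]), 'force': array([ 0.66141168, -0.5445112 , -0.02395606]), 'ft_torque': array([ 0.0123995 , -0.02863321, -0.00266137]), 'gripper_force': 0.0, 'finger_gap': 0.9979949671537285}
0.014
scene [0.82978913 0.56742839 0.8774236 ] [ 0.22787889  0.90785211 -0.34083651 -0.08778514] [[429.05279552   0.         276.8543228 ]
 [  0.         429.05279552 203.56765067]
 [  0.           0.           1.        ]]
top [ 0.41797767 -0.01806936  1.07318101] [-0.70418364  0.70703901 -0.04504422  0.04682145] [[405.28774681   0.         278.2771934 ]
 [  0.         405.28774681 202.81327964]
 [  0.           0.           1.        ]]
```

View pics/scene0.png

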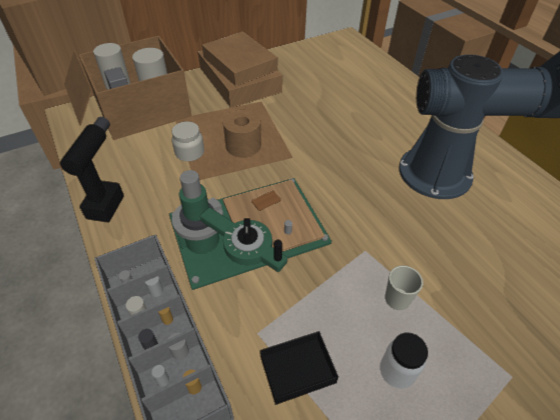

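View pics/top0.png

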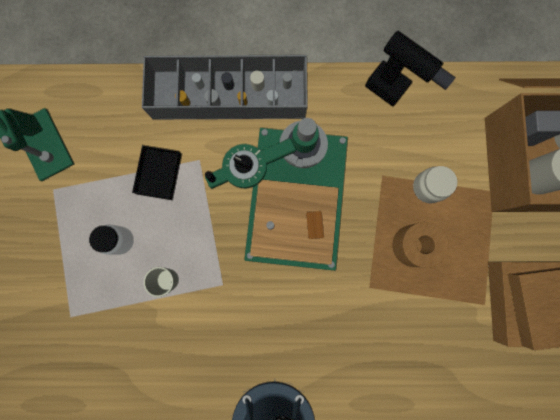

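The scene view shows the green press with its arm parked: dial at (247,236), handle post at (278,250), column at (191,185). In the top view the column is at about (304,140), the dial at (243,164), the handle at (211,178) and the bed at about (295,220). The tray is at (158,172).

```bash
cat > h.py <<'E'
import numpy as np, pickle
from scipy.spatial.transform import Rotation as R
def cloud(d):
    K=d["intrinsics"];v,u=np.indices(d["depth"].shape);z=d["depth"]
    p=np.stack([(u-K[0,2])/K[0,0]*z,(v-K[1,2])/K[1,1]*z,z],-1)
    return p@R.from_quat(d["attitude"]).as_matrix().T+np.array(d["eye"])
def ray(d,u,v,h):
    K=d["intrinsics"];r=R.from_quat(d["attitude"]).as_matrix()@np.array([(u-K[0,2])/K[0,0],(v-K[1,2])/K[1,1],1])
    e=np.array(d["eye"]);return e+r*(h-e[2])/r[2]
E
python3 - <<'E'
from h import *
import cv2
T=pickle.load(open("pics/top0.pkl","rb"));P=cloud(T);rgb=T["pixels"].astype(int)
z=P[...,2]
v,u=np.indices(z.shape)
print("table z",np.median(z[300:340,200:400]))
def rep(n,m):
    q=P[m]; print(n,m.sum(),"med",np.median(q,0).round(4),"min",q.min(0).round(3),"max",q.max(0).round(3))
reg=(u>195)&(u<355)&(v>118)&(v<275)
rep("column top",reg&(z>.225)&(u>290))
dark=rgb.max(-1)<50
rep("handle",reg&dark&(u<222)&(z>.19))
rep("dial dark",reg&dark&(u>225)&(u<262)&(z>.16))
for h in(.165,.175,.185,.195,.205):print(h,(reg&(u>225)&(u<262)&(z>h)&(z<h+.01)).sum())
hsv=cv2.cvtColor(T["pixels"],cv2.COLOR_RGB2HSV)
foot=(reg&(z>.008)&(z<.035)).astype(np.uint8)
c=max(cv2.findContours(foot,0,2)[0],key=cv2.contourArea)
q=P[c[:,0,1],c[:,0,0],:2].astype(np.float32);r=cv2.minAreaRect(q);print("foot",r,cv2.boxPoints(r).round(4).tolist())
for b in[(264,131),(344,139),(249,256),(331,265)]:print("bolt",ray(T,*b,.016).round(4))
punch=reg&(z>.05)&(z<.075)&(v>190);rep("punch",punch)
bl=reg&(z>.031)&(z<.042)&(v>200);rep("blank",bl)
# things over 0.05 near arm path
for n,x0,x1,y0,y1 in[("tray",130,185,140,205),("cup",140,190,260,300),("jar",85,130,220,262),("box",140,310,50,120)]:
    m=(u>x0)&(u<x1)&(v>y0)&(v<y1)&(z>.02);rep(n,m)
s=pickle.load(open("pics/scene0.pkl","rb"));Q=cloud(s);d=s["pixels"].max(-1)<50
vv,uu=np.indices(d.shape)
for n,b in[("S handle",(270,288,236,262)),("S dial",(236,260,215,250)),("S col",(180,203,168,200))]:
    m=(uu>b[0])&(uu<b[1])&(vv>b[2])&(vv<b[3]); m&=(d if n!="S col" else Q[...,2]>.225); q=Q[m]; t=q[q[:,2]>np.percentile(q[:,2],70)] ; print(n,m.sum(),t.mean(0),q.max(0))
im=cv2.resize(T["pixels"][120:200,195:330],None,fx=5,fy=5,interpolation=2);cv2.imwrite("pics/c1.png",im[...,::-1])
E
```

```text
table z 0.001170326459759563
column top 332 med [ 0.6865 -0.0754  0.241 ] min [ 0.418 -0.097  0.225] max [ 0.707 -0.018  1.073]
handle 49 med [0.5932 0.1347 0.205 ] min [0.587 0.128 0.191] max [0.6   0.143 0.208]
dial dark 231 med [0.6221 0.0618 0.1761] min [0.607 0.044 0.162] max [0.646 0.083 0.2  ]
0.165 130
0.175 17
0.185 36
0.195 90
0.205 0
foot ((0.572554886341095, -0.06498220562934875), (0.24046531319618225, 0.3597528636455536), 83.56167602539062) [[0.38029998540878296, -0.16429999470710754], [0.7378000020980835, -0.2046000063419342], [0.7648000121116638, 0.034299999475479126], [0.4072999954223633, 0.0746999979019165]]
bolt [0.7514 0.022  0.016 ]
bolt [ 0.7282 -0.1928  0.016 ]
bolt [0.4178 0.0606 0.016 ]
bolt [ 0.3939 -0.151   0.016 ]
punch 49 med [0.4965 0.0051 0.0624] min [ 0.487 -0.005  0.053] max [0.504 0.013 0.067]
blank 703 med [ 0.4913 -0.1019  0.0341] min [ 0.402 -0.165  0.031] max [0.559 0.054 0.041]
tray 501 med [0.6386 0.304  0.0336] min [ 0.418 -0.018  0.02 ] max [0.709 0.364 1.073]
cup 548 med [0.3569 0.2884 0.0676] min [ 0.324 -0.018  0.02 ] max [0.418 0.308 1.073]
jar 1029 med [0.4591 0.3866 0.1085] min [ 0.418 -0.018  0.02 ] max [0.497 0.434 1.073]
box 6371 med [0.8743 0.1289 0.0592] min [ 0.418 -0.09   0.02 ] max [0.933 0.33  1.073]
S handle 156 [0.59558315 0.13980035 0.20429551] [0.60315425 0.14712519 0.20841695]
S dial 293 [0.63018018 0.07324623 0.20286356] [0.82978913 0.56742839 0.8774236 ]
S col 278 [ 0.69971587 -0.02960312  0.28675678] [0.82978913 0.56742839 0.8774236 ]
```

View pics/c1.png

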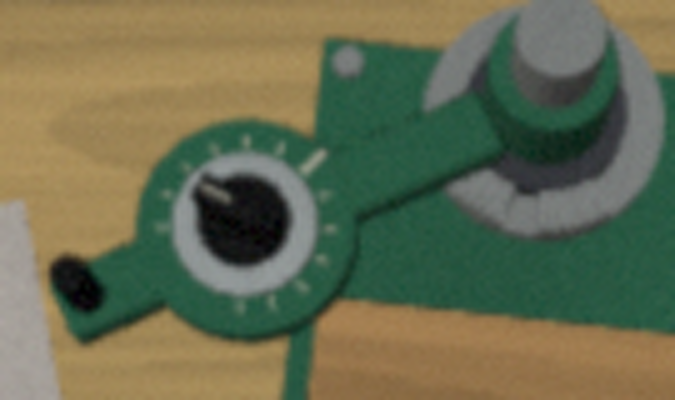

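The crop shows the dial's pointer at about (208,188), near 0.95 rad from outward, and the long mark at (315,160). The handle top is at (70,270). The measured arm length is 233 mm against 235 expected and the swing is about 1.05, so both agree with the task. Now I move above the handle.

```bash
python3 -m pendant '[[[-0.0505,-0.0302,0,0,0,0,0.8],[-0.0505,-0.0302,0,0,0,0,0.8],[-0.0505,-0.0302,0,0,0,0,0.8],[-0.0505,-0.0302,0,0,0,0,0.8],[-0.0505,-0.0302,0,0,0,0,0.8],[-0.0505,-0.0302,0,0,0,0,0.8],[-0.0505,-0.0302,0,0,0,0,0.8],[-0.0505,-0.0302,0,0,0,0,0.8],[-0.0505,-0.0302,0,0,0,0,0.8],[-0.0505,-0.0302,0,0,0,0,0.8],[-0.0505,-0.0302,0,0,0,0,0.8],[-0.0505,-0.0302,0,0,0,0,0.8],[-0.0505,-0.0302,0,0,0,0,0.8],[0,0,0,0,0,1,0.8],[0,0,0,0,0,1,0.8],[0,0,0,0,0,1,0.8],[0,0,0,0,0,1,0.8],[0,0,0,0,0,1,0.8],[0,0,0,0,0,1,0.8],[0,0,0,0,0,1,0.8]]]' 40
python3 - <<'E'
from station import eyes,monitor
from h import *
import cv2
d=eyes.snapshot("wrist");pickle.dump(d,open("pics/w1.pkl","wb"));cv2.imwrite("pics/w1.png",d["pixels"][...,::-1])
s=monitor.sense();print(s["tcp_pos"],s["tool_rot"],s["q"])
E
```

```text
t: 2.1
tcp_pos: [0.5943, 0.1372, 0.2448]
tool_rot: [0.545, 0.838, -0.0, -0.001]
force: [0.6, -0.4, -0.7]
finger_gap: 0.798
gripper_force: 0.0
[0.59429561 0.13714724 0.24477541] [ 5.46272870e-01  8.37607053e-01 -3.52690272e-04 -5.01776112e-04] [ 4.37845804e-02  5.08059398e-01  1.47170437e+00  1.20709960e-05
  1.16305549e+00 -3.71200268e-01]
```

View pics/w1.png

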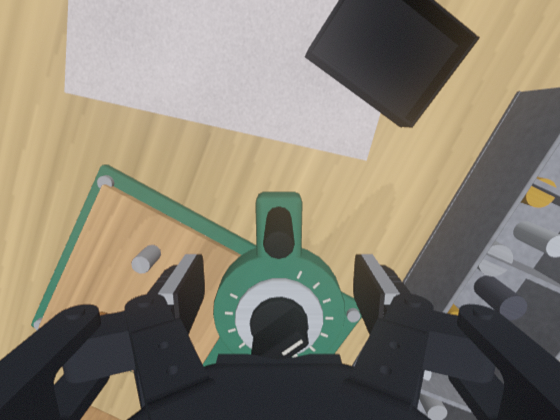

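The wrist view shows the handle post at about (279,232), its top end nearest the lower edge, and the dial at (280,320) with the pointer at (292,347). The fingers are at the lower left and right. I compute the handle's position from this view.

```bash
python3 - <<'E'
from h import *
d=pickle.load(open("pics/w1.pkl","rb"));P=cloud(d);z=P[...,2];v,u=np.indices(z.shape)
dark=d["pixels"].max(-1)<60
m=dark&(u>260)&(u<300)&(v>195)&(v<265)
q=P[m];print(m.sum(),q.min(0),q.max(0))
t=m&(z>.201)&(z<.212);q=P[t];print(t.sum(),q.mean(0),q.min(0),q.max(0),"px",u[t].mean(),v[t].mean(),v[t].min(),v[t].max())
print(d["eye"],ray(d,u[t].mean(),v[t].mean(),.206))
m=(u>230)&(u<330)&(v>290)&(v<352)&(z>.19)&(z<.215);q=P[m];print("bar",m.sum(),q.mean(0),q[:,2].max(),np.median(q[:,2]),q.min(0),q.max(0))
E
```

```text
540 [0.58573025 0.12891773 0.16821319] [0.60264301 0.1454938  0.20759271]
428 [0.59409634 0.13605424 0.20528173] [0.58580162 0.12891773 0.20104161] [0.60264301 0.14542683 0.20759271] px 277.02803738317755 245.24766355140187 227 257
[0.5674914  0.19854756 0.37434829] [0.59397886 0.13632665 0.206     ]
bar 734 [0.62929842 0.07449392 0.1952407 ] 0.19862645786213567 0.19596737512113077 [0.61540082 0.05636411 0.19000528] [0.64167877 0.08432237 0.19862646]
```

```bash
python3 -m pendant '[[[0,0,0.04,0,0,0,0.8],[0,0,0.04,0,0,0,0.8],[0,0,0,0,0,0,0.6],[0,0,0,0,0,0,0.1],[0,0,0,0,0,0,0],[0,0,0,0,0,0,0],[0,0,0,0,0,0,0],[0,0,0,0,0,0,0]]]' 40
```

```text
t: 2.95
tcp_pos: [0.5958, 0.1373, 0.183]
tool_rot: [0.543, 0.84, 0.001, 0.001]
force: [-0.2, 0.8, 5.4]
finger_gap: 0.199
gripper_force: 39.2
```

```bash
python3 -m pendant '[[[0,0,-0.008,0,0,0,0],[0,0,-0.008,0,0,0,0],[0,0,-0.008,0,0,0,0],[0,0,-0.002,0,0,0,0],[0,0,0,0,0,0,0]]]' 60
```

```text
t: 3.45
tcp_pos: [0.5946, 0.1367, 0.2022]
tool_rot: [0.543, 0.84, -0.0, 0.0]
force: [1.9, -3.3, -6.8]
finger_gap: 0.192
gripper_force: 58.9
```

```bash
python3 -m pendant '[[[-0.0004,-0.0147,0,0,0,-0.4167,0],[-0.0004,-0.0147,0,0,0,-0.4167,0],[-0.0015,-0.0293,0,0,0,-0.8333,0],[-0.0015,-0.0293,0,0,0,-0.8333,0],[-0.0015,-0.0293,0,0,0,-0.8333,0],[-0.0015,-0.0293,0,0,0,-0.8333,0],[-0.0015,-0.0293,0,0,0,-0.8333,0],[-0.0004,-0.0147,0,0,0,-0.4167,0],[-0.0004,-0.0147,0,0,0,-0.4167,0],[0,0,0,0,0,0,0]]]'
python3 - <<'E'
from station import monitor
import numpy as np
s=monitor.sense();c=np.array([.687,-.0755]);p=s["tcp_pos"];a=p[:2]-c
print(p,np.linalg.norm(a),np.arctan2(a[1],a[0]),"swing",np.pi-.1122-np.arctan2(a[1],a[0]),s["force"],s["tool_rot"])
E
```

```text
t: 4.45
tcp_pos: [0.4788, 0.0244, 0.2023]
tool_rot: [0.223, 0.975, 0.0, -0.0]
force: [-0.0, 0.7, -7.7]
finger_gap: 0.193
gripper_force: 59.0
[0.47880907 0.02440444 0.20234465] 0.23092068065053253 2.6941789166966834 swing 0.3352137368931096 [-0.02833593  0.73166472 -7.65441013] [ 2.22914199e-01  9.74837854e-01  4.85496325e-04 -4.27951036e-04]
```

```bash
python3 -m pendant '[[[0,0,0.005,0,0,0,0],[0,0,0.005,0,0,0,0],[0,0,0,0,0,0,0.3],[0,0,0.003,0,0,0,0.3],[0,0,0.002,0,0,0,0.3],[0,0,0,0,0,0,0.3]]]'
cat > feel.py <<'E'
from station import monitor,eyes
from h import *
import cv2
C=np.array([.6885,-.0765])
s=monitor.sense();p=s["tcp_pos"];a=p[:2]-C;sw=np.pi-.1122-np.arctan2(a[1],a[0])
print("tcp",p.round(4),"r",np.linalg.norm(a).round(4),"swing",sw.round(3),"F",s["force"].round(1),"gap",s["finger_gap"])
for n in("top","scene"):
    d=eyes.snapshot(n);P=cloud(d);z=P[...,2]
    al=np.pi-.1122-sw;e=np.array([np.cos(al),np.sin(al)])
    q=P[...,:2]-C;r=q@e;t=q@np.array([-e[1],e[0]])
    g=d["pixels"].astype(int);green=(g[...,1]>g[...,0]+15)
    m=(r>.05)&(r<.11)&(abs(t)<.012)&(z>.13)&(z<.19)&green
    print(n,m.sum(),"arm top z",np.median(z[m]).round(4),(np.std(z[m])/max(m.sum(),1)**.5).round(5))
    pickle.dump(d,open(f"pics/{n}f.pkl","wb"))
E
python3 feel.py
```

```text
t: 5.05
tcp_pos: [0.4799, 0.0246, 0.1903]
tool_rot: [0.222, 0.975, 0.0, 0.0]
force: [0.2, 0.0, 0.4]
finger_gap: 0.297
gripper_force: 0.0
tcp [0.4799 0.0246 0.1903] r 0.2318 swing 0.339 F [0.2 0.  0.4] gap 0.2971828390870086
top 264 arm top z 0.1621 0.0001
scene 205 arm top z 0.1608 9e-05
```

The arm top is at 0.1615, so lift is about 0.010 and the pin is resting on the rim. Next I feel along it at about 40 mm/s.

```bash
python3 -m pendant '[[[-0.00005,-0.005,0,0,0,-0.142,0.3],[-0.00005,-0.005,0,0,0,-0.142,0.3],[-0.00005,-0.005,0,0,0,-0.142,0.3],[-0.00005,-0.005,0,0,0,-0.142,0.3],[-0.00005,-0.005,0,0,0,-0.142,0.3],[-0.00005,-0.005,0,0,0,-0.142,0.3]]]' && python3 feel.py
```

```text
t: 5.75
tcp_pos: [0.4702, 0.0019, 0.1901]
tool_rot: [0.171, 0.985, -0.0, 0.0]
force: [1.0, 0.3, -0.9]
finger_gap: 0.299
gripper_force: 0.4
tcp [0.4702 0.0019 0.1901] r 0.232 swing 0.232 F [ 1.   0.3 -0.9] gap 0.29926661011661526
top 263 arm top z 0.1618 0.0001
scene 209 arm top z 0.1608 9e-05
```

```bash
python3 -m pendant '[[[-0.00005,-0.005,0,0,0,-0.142,0.3],[-0.00005,-0.005,0,0,0,-0.142,0.3],[-0.00005,-0.005,0,0,0,-0.142,0.3],[-0.00005,-0.005,0,0,0,-0.142,0.3]]]' && python3 feel.py
```

```text
t: 6.25
tcp_pos: [0.4652, -0.0133, 0.1901]
tool_rot: [0.137, 0.991, -0.0, -0.0]
force: [0.4, -0.6, -0.7]
finger_gap: 0.3
gripper_force: 0.0
tcp [ 0.4652 -0.0133  0.1901] r 0.2321 swing 0.164 F [ 0.4 -0.6 -0.7] gap 0.29989620157821806
top 266 arm top z 0.1597 0.0001
scene 207 arm top z 0.1578 8e-05
```

```bash
python3 -c "
import pickle,numpy as np,cv2
from h import *
d=pickle.load(open('pics/topf.pkl','rb'));print(d['pixels'].shape)"
```

```text
(420, 560, 3)
```

```bash
python3 -m pendant '[[[0,0,0,0,0,0,0.3],[0,0,0,0,0,0,0.3]]]' && python3 feel.py
```

```text
t: 6.55
tcp_pos: [0.4652, -0.0132, 0.19]
tool_rot: [0.138, 0.99, -0.0, -0.0]
force: [-1.4, -3.1, -1.9]
finger_gap: 0.301
gripper_force: 1.2
tcp [ 0.4652 -0.0132  0.19  ] r 0.2321 swing 0.164 F [-1.4 -3.1 -1.9] gap 0.30050282540553547
top 260 arm top z 0.152 0.0001
scene 211 arm top z 0.1511 9e-05
```

The arm has dropped about 10 mm to a top height of 0.1515, so it is home in the notch at swing ≈ 0.16. I open the fingers, rise clear and measure the dial.

```bash
python3 -m pendant '[[[0,0,0,0,0,0,0.6],[0,0,0,0,0,0,0.8],[0,0,-0.03,0,0,0,0.8],[0,0,-0.05,0,0,0,0.8],[0,0,-0.05,0,0,0,0.8],[0.06,0,0,0,0,0,0.8],[0,0,0,0,0,0,0.8]]]' && python3 - <<'E'
from station import monitor,eyes
from h import *
import cv2
s=monitor.sense();print(s["tcp_pos"],s["tool_rot"])
for n in("top","scene","wrist"):
    d=eyes.snapshot(n);pickle.dump(d,open(f"pics/{n}2.pkl","wb"))
    P=cloud(d);z=P[...,2];g=d["pixels"].astype(int)
    near=np.hypot(P[...,0]-.54,P[...,1]+.035)<.045
    m=near&(g.max(-1)<70)&(z>.183)&(z<.21);q=P[m]
    if m.sum()>10:
        print(n,m.sum(),"bar top z",np.percentile(q[:,2],[50,90]),cv2.minAreaRect(q[:,:2].astype(np.float32)))
    # handle
    m=(np.hypot(P[...,0]-.462,P[...,1]+.015)<.03)&(g.max(-1)<70)&(z>.198)&(z<.211);q=P[m]
    if m.sum()>10: print(n,"handle",m.sum(),(q.min(0)+q.max(0))/2)
    # crop
    v,u=np.where(near&(z>.14)&(z<.21))
    if len(u)>50:
        c=d["pixels"][v.min():v.max()+1,u.min():u.max()+1];print(n,"crop origin",u.min(),v.min(),c.shape)
        f=400/c.shape[0];cv2.imwrite(f"pics/{n}2c.png",cv2.resize(c,None,fx=f,fy=f,interpolation=2)[...,::-1])
E
python3 - <<'E'
import cv2,numpy as np
a=[cv2.resize(cv2.imread(f"pics/{n}2c.png"),(260,400)) for n in("top","scene","wrist") if cv2.imread(f"pics/{n}2c.png") is not None];cv2.imwrite("pics/m2.png",np.hstack(a))
E
```

```text
t: 7.35
tcp_pos: [0.4121, 0.003, 0.2936]
tool_rot: [0.138, 0.99, 0.001, -0.004]
force: [-0.3, 1.1, -0.3]
finger_gap: 0.801
gripper_force: 0.0
[0.41211932 0.00300227 0.29360585] [ 1.37758529e-01  9.90457215e-01  8.73799478e-04 -4.04101193e-03]
top 110 bar top z [0.19642542 0.19835318] ((0.5409786701202393, -0.03930053114891052), (0.01422280166298151, 0.03978241980075836), 24.819103240966797)
top crop origin 267 183 (39, 40, 3)
scene 121 bar top z [0.19373538 0.19679197] ((0.5398958921432495, -0.03768249601125717), (0.015340829268097878, 0.040175050497055054), 22.019119262695312)
scene handle 38 [ 0.46359025 -0.01813289  0.20286174]
scene crop origin 243 174 (37, 40, 3)
wrist 515 bar top z [0.19298048 0.19689646] ((0.5369308590888977, -0.03716401383280754), (0.013417310081422329, 0.03468962758779526), 22.055116653442383)
wrist handle 455 [ 0.46164758 -0.02046421  0.20264797]
wrist crop origin 231 286 (73, 94, 3)
```

View pics/m2.png

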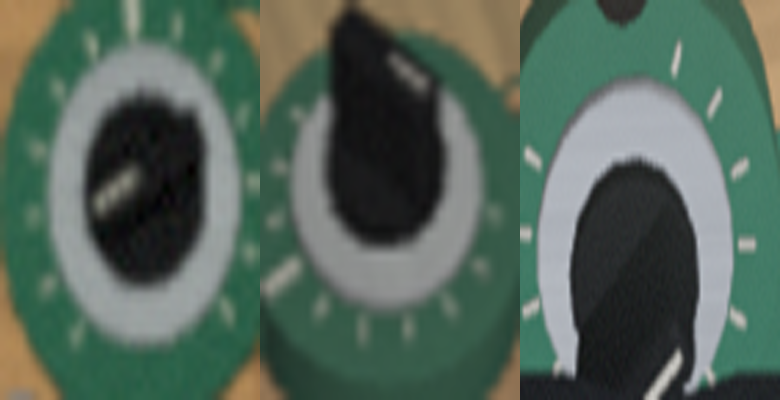

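The crops show the dial pointer to the left and slightly down in the top view. Bar yaw is about 113.5° and arm yaw about 165.7°, so the dial reads about 0.91 rad, inside 0.3–1.0. The dial axis is about (0.540, −0.0387) and the bar top about 0.197. I move above it.

```bash
python3 -m pendant '[[[-0.056,-0.0022,0,0,0,0,0.6],[-0.056,-0.0022,0,0,0,0,0.6],[-0.056,-0.0022,0,0,0,0,0.6],[0,0,0,0,0,1,0.6],[0,0,0,0,0,1,0.6],[0,0,0,0,0,1,0.6],[0,0,0,0,0,1,0.6],[0,0,0,0,0,1,0.6],[0,0,0,0,0,1,0.6],[0,0,0,0,0,1,0.6],[0,0,0.05,0,0,0.367,0.6],[0,0,0,0,0,0,0.6],[0,0,0,0,0,0,0.6]]]' 60
python3 - <<'E'
from station import monitor
from h import *
s=monitor.sense();r=R.from_quat(s["tool_rot"]).as_matrix();print(s["tcp_pos"],"yaw y",np.degrees(np.arctan2(r[1,1],r[0,1])),r[:,2],s["q"].round(3))
d=np.array([.5400,-.0387,.186])-s["tcp_pos"];print("tool shift/0.8",(r.T@d/.8).round(4))
E
```

```text
t: 8.8
tcp_pos: [0.5473, -0.0417, 0.2533]
tool_rot: [0.548, 0.836, -0.0, -0.001]
force: [0.1, 0.8, 0.7]
finger_gap: 0.598
gripper_force: 0.0
[ 0.54725403 -0.04167717  0.25334775] yaw y 23.507421848575163 [-2.31513981e-03  7.82461145e-04 -9.99997014e-01] [-0.28   0.416  1.614  0.     1.114 -0.69 ]
tool shift/0.8 [ 0.0069 -0.0067  0.0842]
```

```bash
python3 -m pendant '[[[0.0069,-0.0067,0,0,0,0,0.6],[0,0,0.042,0,0,0,0.6],[0,0,0.042,0,0,0,0.6],[0,0,0,0,0,0,0.5],[0,0,0,0,0,0,0.3],[0,0,0,0,0,0,0],[0,0,0,0,0,0,0],[0,0,0,0,0,0,0],[0,0,0,0,0,0,0]]]' 60; python3 feel.py
```

```text
t: 9.7
tcp_pos: [0.54, -0.0388, 0.1891]
tool_rot: [0.548, 0.836, 0.0, 0.001]
force: [-3.5, 0.2, 6.4]
finger_gap: 0.144
gripper_force: 61.3
tcp [ 0.54   -0.0388  0.1891] r 0.1532 swing 0.136 F [-3.5  0.2  6.4] gap 0.14398382856542583
top 0 arm top z nan nan
scene 211 arm top z 0.151 9e-05
  return _methods._mean(a, axis=axis, dtype=dtype,
  ret = ret.dtype.type(ret / rcount)
  ret = _var(a, axis=axis, dtype=dtype, out=out, ddof=ddof,
  arrmean = um.true_divide(arrmean, div, out=arrmean,
  ret = ret.dtype.type(ret / rcount)
```

```bash
python3 -m pendant '[[[0,0,0,0,0,0.4,0],[0,0,0,0,0,0.8,0],[0,0,0,0,0,0.9,0],[0,0,0,0,0,0.9,0],[0,0,0,0,0,0.9,0],[0,0,0,0,0,0.9,0],[0,0,0,0,0,0.9,0],[0,0,0,0,0,0.9,0],[0,0,0,0,0,0.9,0],[0,0,0,0,0,0.9,0],[0,0,0,0,0,0.9,0],[0,0,0,0,0,0.9,0],[0,0,0,0,0,0.9,0],[0,0,0,0,0,0.9,0],[0,0,0,0,0,0.9,0],[0,0,0,0,0,0.8,0],[0,0,0,0,0,0.8,0],[0,0,0,0,0,0,0]]]' 80
python3 - 2>&1 <<'E'
from station import monitor
from h import *
s=monitor.sense();r=R.from_quat(s["tool_rot"]).as_matrix();print(s["tcp_pos"],"bar yaw",np.degrees(np.arctan2(r[1,1],r[0,1]))+90,s["q"].round(3),s["ft_torque"],s["force"])
E
```

```text
t: 11.6
tcp_pos: [0.54, -0.0389, 0.1891]
tool_rot: [0.993, 0.119, 0.001, 0.001]
force: [-3.8, 0.3, 6.9]
finger_gap: 0.138
gripper_force: 82.5
[ 0.54004941 -0.03888295  0.18912768] bar yaw 13.686649388208238 [-2.780e-01  4.910e-01  1.701e+00 -1.000e-03  9.480e-01  1.054e+00] [-0.04456889  0.67610091 -0.02888268] [-3.83067308  0.26197428  6.91003867]
```

```bash
python3 -m pendant '[[[0,0,0,0,0,0.8,0],[0,0,0,0,0,0.37,0],[0,0,0,0,0,0,0],[0,0,0,0,0,0,0.3],[0,0,0,0,0,0,0.6],[0,0,-0.04,0,0,0,0.6],[0,0,-0.05,0,0,0,0.6],[0,0,-0.05,0,0,0,0.6],[0,0.06,0,0,0,0,0.6],[0,0.06,0,0,0,0,0.6],[0,0.06,0,0,0,0,0.6],[0,0,0,0,0,0,0.6]]]'
cat > look.py <<'E'
from station import monitor,eyes
from h import *
import cv2,sys
C=np.array([.6885,-.0765]);k=sys.argv[1]
s=monitor.sense();print(s["tcp_pos"],s["tool_rot"]);im=[]
for n in("top","scene"):
    d=eyes.snapshot(n);pickle.dump(d,open(f"pics/{n}{k}.pkl","wb"));P=cloud(d);z=P[...,2];g=d["pixels"].astype(int)
    near=np.hypot(P[...,0]-.54,P[...,1]+.038)<.06
    m=near&(g.max(-1)<75)&(z>.185)&(z<.21);q=P[m]
    print(n,m.sum(),"bar",cv2.minAreaRect(q[:,:2].astype(np.float32)),"PCA yaw",(lambda w:np.degrees(np.arctan2(w[1],w[0])))(np.linalg.svd(q[:,:2]-q[:,:2].mean(0),full_matrices=False)[2][0]))
    m=(np.hypot(P[...,0]-.462,P[...,1]+.018)<.03)&(g.max(-1)<75)&(z>.198)&(z<.211);q=P[m]
    if m.sum()>5: h=(q.min(0)+q.max(0))/2;print(" handle",h,"arm yaw",np.degrees(np.arctan2(h[1]-C[1],h[0]-C[0])))
    # rectified plan of the dial's scale at z=.152 (mark plane), 4 px/mm, x up, y left
    c=np.array([.54,-.0388]);Rw=R.from_quat(d["attitude"]).as_matrix();H=.197
    def pr(p): w=Rw.T@(np.array(p)-d["eye"]);w=d["intrinsics"]@w;return w[:2]/w[2]
    for H in(.152,.197):
        dst=np.float32([[0,0],[240,0],[240,240],[0,240]]);w=[(c[0]+a*.05,c[1]+b*.05,H) for a,b in((1,1),(1,-1),(-1,-1),(-1,1))]
        im.append(cv2.warpPerspective(d["pixels"],cv2.getPerspectiveTransform(np.float32([pr(p) for p in w]),dst),(240,240),flags=2))
cv2.imwrite(f"pics/l{k}.png",np.vstack([np.hstack(im[:2]),np.hstack(im[2:])])[...,::-1])
E
python3 look.py 3
```

```text
t: 12.8
tcp_pos: [0.5557, -0.1883, 0.2994]
tool_rot: [0.999, 0.047, 0.002, 0.002]
force: [0.6, -0.0, -0.8]
finger_gap: 0.603
gripper_force: 0.0
[ 0.55573472 -0.1883186   0.29941426] [0.99889233 0.04696665 0.00172863 0.0022918 ]
top 99 bar ((0.5397547483444214, -0.04018022119998932), (0.03805411607027054, 0.01392581220716238), 6.25040340423584) PCA yaw -173.6888885019206
 handle [ 0.4631772  -0.02058876  0.20442389] arm yaw 166.06418800245413
scene 120 bar ((0.5405582785606384, -0.037352319806814194), (0.016289962455630302, 0.04071187600493431), 89.44293975830078) PCA yaw 4.004755370021635
 handle [ 0.46310057 -0.01760493  0.20249735] arm yaw 165.35646616194657
```

View pics/l3.png

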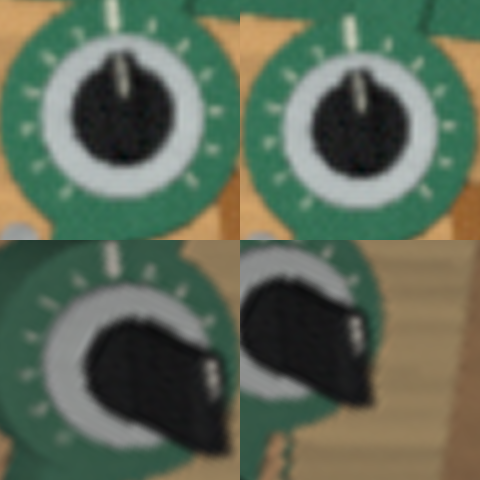

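The rectified panels show the long mark at about (112,14) and the pointer line at about (359,90), both pointing a few degrees left of up. I fit both lines numerically.

```bash
cat > ang.py <<'E'
from h import *
import cv2,sys
k=sys.argv[1]
c=np.array([.54,-.0388])
for n in("top","scene"):
    d=pickle.load(open(f"pics/{n}{k}.pkl","rb"));Rw=R.from_quat(d["attitude"]).as_matrix()
    def pr(p): w=Rw.T@(np.array(p)-d["eye"]);w=d["intrinsics"]@w;return w[:2]/w[2]
    for nm,H,r0,r1 in(("mark",.152,.036,.052),("pointer",.197,.0,.026)):
        dst=np.float32([[0,0],[480,0],[480,480],[0,480]]);w=[(c[0]+a*.06,c[1]+b*.06,H) for a,b in((1,1),(1,-1),(-1,-1),(-1,1))]
        im=cv2.warpPerspective(d["pixels"],cv2.getPerspectiveTransform(np.float32([pr(p) for p in w]),dst),(480,480),flags=2).astype(int)
        v,u=np.indices((480,480));x=(240-v)/4000;y=(240-u)/4000;r=np.hypot(x,y);a=np.arctan2(y,x)
        g=im.min(-1)*1.0;m=(r>r0)&(r<r1)&(abs(a)<.3 if nm=="mark" else (abs(a)<.6))&(g>(130 if nm=="mark" else 95))
        L,N,st,_=cv2.connectedComponentsWithStats(m.astype(np.uint8));
        if L<2: print(n,nm,"none");continue
        i=1+np.argmax(st[1:,4]);m=N==i
        q=np.c_[x[m],y[m]];w=g[m]-80;mu=np.average(q,0,weights=w);e=np.linalg.eigh(np.cov(q.T,aweights=w))[1][:,1];e*=np.sign(e[0])
        print(n,nm,m.sum(),"centroid mm",(mu*1e3).round(1),"line yaw",np.degrees(np.arctan2(e[1],e[0])).round(1),"from centre",np.degrees(np.arctan2(mu[1],mu[0])).round(1))
        if nm=="mark":
            gm=(r<.052)&(im[...,2]>110)&(im.max(-1)-im.min(-1)<45);L,N,st,ce=cv2.connectedComponentsWithStats(gm.astype(np.uint8));i=1+np.argmax(st[1:,4])
            cc=max(cv2.findContours((N==i).astype(np.uint8),0,2)[0],key=cv2.contourArea);(ox,oy),(A,B),_=cv2.fitEllipse(cc);o=np.array([(240-oy)/4,(240-ox)/4]);print("  ring centre mm",o,A/4,B/4,"mark from ring centre",np.degrees(np.arctan2(mu[1]*1e3-o[1],mu[0]*1e3-o[0])))
E
python3 ang.py 3
```

```text
top mark 1132 centroid mm [44.   3.2] line yaw 5.5 from centre 4.2
  ring centre mm [ 3.38814545 -0.55028915] 73.12995147705078 77.38084411621094 mark from ring centre 5.286867800756174
top pointer 3628 centroid mm [20.7 -0.4] line yaw 88.6 from centre -1.1
scene mark 445 centroid mm [41.5  3.2] line yaw 5.6 from centre 4.5
  ring centre mm [-2.67275238 -3.37043762] 61.24006271362305 65.38044738769531 mark from ring centre 8.509884858444757
scene pointer 410 centroid mm [12.6  1.7] line yaw 7.3 from centre 7.5
```

```bash
sed -i 's/.197,.0,.026/.197,.004,.017/; s/g>(130 if nm=="mark" else 95)/g>(130 if nm=="mark" else 75)/' ang.py; python3 ang.py 3 | grep pointer; sed -i 's/else 75/else 95/' ang.py;  python3 ang.py 3 | grep pointer
```

```text
top pointer 521 centroid mm [10.8  0.1] line yaw 8.8 from centre 0.4
scene pointer 400 centroid mm [12.5  1.6] line yaw 7.4 from centre 7.5Traceback (most recent call last):
  File "ang.py", line 16, in <module>
    q=np.c_[x[m],y[m]];w=g[m]-80;mu=np.average(q,0,weights=w);e=np.linalg.eigh(np.cov(q.T,aweights=w))[1][:,1];e*=np.sign(e[0])
                                                                               ~~~~~~^^^^^^^^^^^^^^^^
    raise ValueError(
        "aweights cannot be negative")
ValueError: aweights cannot be negative
```

```bash
python3 -m pendant '[[[-0.022,-0.047,0,0,0,0,0.6],[-0.022,-0.047,0,0,0,0,0.6],[-0.022,-0.047,0,0,0,0,0.6],[-0.022,-0.047,0,0,0,0,0.6],[0,0,0,0,0,0,0.6],[0,0,0,0,0,0,0.6]]]'
python3 - <<'E'
from station import eyes
from h import *
import cv2
d=eyes.snapshot("wrist");pickle.dump(d,open("pics/w4.pkl","wb"));print(d["eye"])
Rw=R.from_quat(d["attitude"]).as_matrix()
def pr(p): w=Rw.T@(np.array(p)-d["eye"]);w=d["intrinsics"]@w;return w[:2]/w[2]
c=np.array([.54,-.0388]);out=[]
for H in(.152,.197):
    w=[(c[0]+a*.06,c[1]+b*.06,H) for a,b in((1,1),(1,-1),(-1,-1),(-1,1))]
    out.append(cv2.warpPerspective(d["pixels"],cv2.getPerspectiveTransform(np.float32([pr(p) for p in w]),np.float32([[0,0],[400,0],[400,400],[0,400]])),(400,400),flags=2))
cv2.imwrite("pics/l4.png",np.hstack(out)[...,::-1])
for im,nm in zip(out,("mark","pointer")):
    v,u=np.indices(im.shape[:2]);x=(200-v)*.3;y=(200-u)*.3;r=np.hypot(x,y);im=im.astype(int);g=im.min(-1)
    if nm=="mark": m=(r>37)&(r<54)&(abs(np.arctan2(y,x))<.16)&(g>130)
    else: m=(r<20)&(x>0)&(g>110)
    L,N,st,_=cv2.connectedComponentsWithStats(m.astype(np.uint8));m=N==1+np.argmax(st[1:,4])
    q=np.c_[x[m],y[m]];e=np.linalg.eigh(np.cov(q.T))[1][:,1];e*=np.sign(e[0]);mu=q.mean(0)
    print(nm,m.sum(),mu,"yaw",np.degrees(np.arctan2(e[1],e[0])),"from c",np.degrees(np.arctan2(mu[1],mu[0])))
E
```

```text
t: 13.5
tcp_pos: [0.4688, -0.0375, 0.2994]
tool_rot: [0.999, 0.052, 0.001, 0.0]
force: [1.0, -0.3, -0.2]
finger_gap: 0.6
gripper_force: 0.0
[ 0.53641625 -0.0308965   0.4290454 ]
mark 676 [43.79689349  2.65961538] yaw 5.842819582827332 from c 3.475082898605418
pointer 447 [11.06442953 -0.08322148] yaw 6.658128015306383 from c -0.43094399402185507
```

View pics/l4.png

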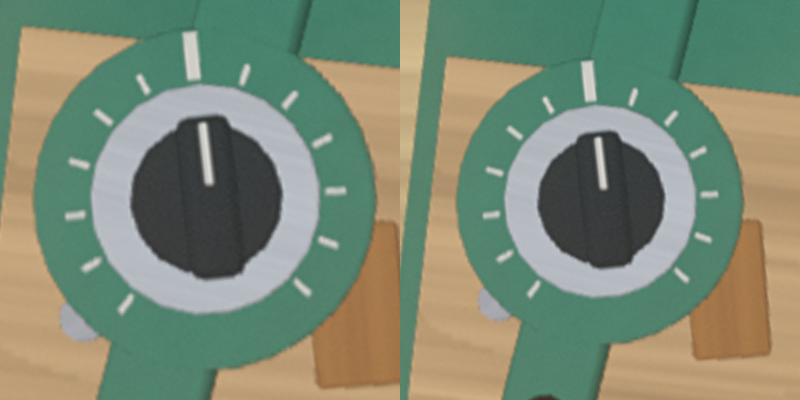

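The close view shows the pointer line (6.7°) and the long mark (5.8°) agreeing within about 1°. The arm head is over the bed and the blank is untouched. I check once that the arm is still fully down, then hand in.

```bash
python3 - <<'E'
from station import monitor,eyes,job
from h import *
d=eyes.snapshot("scene");P=cloud(d);z=P[...,2];C=np.array([.6885,-.0765]);a=np.radians(165.7);e=np.array([np.cos(a),np.sin(a)])
q=P[...,:2]-C;r=q@e;t=q@np.array([-e[1],e[0]]);g=d["pixels"].astype(int)
m=(r>.05)&(r<.11)&(abs(t)<.012)&(z>.13)&(z<.19)&(g[...,1]>g[...,0]+15);h=np.median(z[m]);print(m.sum(),h)
if m.sum()>50 and abs(h-.151)<.003: print(job.sign_off())
E
```

```text
207 0.15107144806302442
the job is handed in; nothing more can be done
None
```

The job is handed in: the arm is home in the notch at a swing of about 0.14 rad, and the dial's pointer stands within about 1° of the long mark; it took about 14 s of the 61 s, and the robot was clear of everything.

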